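# Clear the topping box and hold its lid open for restocking

## Robot

A 7-joint arm with a two-finger parallel gripper is mounted at the origin on the work surface. World frame = base frame: x ahead of the robot, y to its left, z up, the work surface at z = 0. Lengths are in m, angles in rad, forces in N, time in s.
With the tool pointing down it reaches from about 0.35 to 0.9 m from the base axis. Payload 7.2 kg.
Tool frame: the origin (TCP) lies midway between the tips of the shut fingers; the grasp point (between the pads) lies 19 mm behind it; x points along the fingers, y is the direction in which the jaws open and shut, and the axes are right-handed (so a half turn about x gives the same grasp; the last joint's range is limited). The gripper opens to 85 mm and grips with 20 to 120 N. Pads are 22 mm wide; open, the fingers measure 114 mm over their backs; the gripper's body (76 mm by 85 mm) begins 54 mm behind the grasp point. The pads swing forward as they close: fully open they stand 13 mm farther back than shut.
Start: joints at [1.223, 0.411, -0.013, 1.596, 0.006, 1.134, -0.082], TCP at [0.173, -0.601, 0.231] pointing down, gripper open.
Joint ranges: [-2.95, 2.95], [-0.29, 1.99], [-1.47, 1.44], [0.14, 2.54], [-1.03, 4.17], [0.13, 1.85], [-2.86, 2.86]. Speed limits (rad/s): [2.39, 2.39, 3.01, 3.01, 3.14, 3.14, 3.14].

## Interface

Orientations are given as a unit quaternion [w, x, y, z].
In Python, from station import bot gives the robot as it stands. The module is installed in compiled form; this text tells all that it offers.
- The arm moves only by the shell command python3 -m jog 'ROWS' [OPENING]. ROWS is JSON, a list of rows, each a list of 4 numbers: the shift along the world's x, y, z in m, then the turn about the world's z in rad. A call has exactly 5 rows; each row shifts and turns the commanded pose from where the row before left it; what a row does not reach is not made up. A row lasts 1/8 s, in which the tool goes at most 62.5 mm and 10.7 degrees, less where a joint would pass 70% of its speed; a pose out of reach is approached as far as the arm can. A call with a gripper value outside its range is refused whole. OPENING is the opening in per cent of the stroke, from 0 (shut) to 100 (fully open), set as the call begins (- or left out, the last holds). The fingers move at their own pace and stop on an object; the grip force is fixed at half the most. Time passes only in rows, so rows that do not move let the fingers close, or fill a call up. It gives the time, the measured TCP pose, the force and the opening at its end, in the units of the state.
- bot.get_obs(): the state, without advancing time (a new reading comes with each control period).
- bot.capture(name): name is "scene" or "top"; returns the picture (384x512x3 uint8, red, green, blue); there is no depth.
- bot.camera_params(name): a dict with "fx", "fy", "cx", "cy" (pixels), "extrinsics" (4x4, takes a point from camera to world coordinates). Camera axes: x right, y down, z forward; pixel columns grow to the right and rows downward; lengths in m; the calibration is good to about 2 mm. A picture is of the moment at which its call begins. camera_params takes no time and is no camera call.
- bot.sign_off(): hands the job in, once; it reports no verdict.
The state is a dict: "time": time; "q": joint angles; "dq": joint speeds; "tau": joint torques, N m; "ee_pos": TCP position; "tcp_rot": TCP orientation; "ft_force": force on the tool from outside, world axes, zero at the start; "wrist_torque": the same for the moment, N m; "opening": opening from 0.0 (shut) to 1.0 (fully open).
Only numpy, scipy, OpenCV 4.12 (cv2) and the standard library are available. Lean on these libraries where they do the work, as an engineer would, in place of code of your own. Each camera call takes 0.05 s, during which the arm holds its last target.

## Task

I need both hands to restock the steel topping box, but somebody left a squeeze bottle standing on its lid. First put that bottle back, upright and set down gently, in the empty compartment of the bottle caddy; then lift the lid smoothly by its bar handle to about 50 degrees and stay there: the lid has no stay and falls shut by itself, so finish with the hand still holding it. Never swing it beyond 70 degrees, where it unhooks from its hinges, nor let it drop, and leave the other bottles and utensils where they stand.

Things in the scene. Friction and masses are not known exactly. Their poses are not given: they have to be found in the camera images.
- lid (a joint): opening angle of the topping box's lid, rad: 0 shut, grows as the front edge rises; 0.873 is 50 degrees; stop at 1.9. Flat panel 222 mm deep, 378 wide, 10 thick (steel frame, clear window), hinged along its far edge, top 136 mm above the counter when shut. 0.5 to 0.9 kg, almost frictionless: falls shut when let go; lifting by the bar takes 3 to 7 N.
- lid_handle (a point): centre of the lid's handle: straight round dark steel bar 12 mm thick, parallel to the hinge, 125 mm free between its two posts, centre 40 mm above the lid's top and 24 mm behind its front edge, so 198 mm in front of and 50 mm above the hinge axis when shut. Moves and turns with the lid: y along the bar, x towards the hinge, z the lid's normal. The bar can turn between a gripper's pads.
- lid_hinge (a point): middle of the hinge axis, on the far upper edge of the fixed topping box, 125 mm above the counter. Does not turn with the lid: x points from the box's front to its back, level; y along the hinge; z up. The box is a brushed steel case 215 mm deep, 370 mm wide, 125 mm high with three pans.
- bottle_cap (a point): the squeeze bottle that stands on the lid: centre of its screw cap, the place to grip (round, 40 mm across, 33 mm high), 137 mm above the bottle's foot. Body 60 x 60 mm square (sides along x and y of this frame), 107 mm high, whitish; thin nozzle reaches 35 mm above this point. z points up the bottle. 0.2 to 0.4 kg.
- free_bay_floor (a point): middle of the floor of the one empty compartment of the bottle caddy, 3 mm above the counter. Compartments are 76 mm square inside, 2 x 2.
- caddy_mid (a point): middle of the bottle caddy's floor, 3 mm above the counter; x and y run parallel to its walls. A fixed open steel box 161 mm square, walls 70 mm high and 3 mm thick, a cross of dividers 60 mm high; compartment centres at +-39.5 mm in x and y. Three like bottles stand in the other three compartments.
- bottle1_cap (a point): cap centre of a like bottle standing in the caddy; leave it
- bottle2_cap (a point): the same, another
- bottle3_cap (a point): the same, the third
- jigger: steel double-cone measure standing in front of the caddy, 44 mm across, 95 mm high; leave it

How it is judged:
On the way:
1. the bottle from the lid stands upright and released in the caddy's empty compartment, the lid still shut (horizontal distance between bottle_cap and free_bay_floor below 0.014 m and z of bottle_cap in the frame of free_bay_floor below 0.147 m and angle between bottle_cap's own z axis and vertical below 0.1 rad and linear speed of bottle below 0.05 m/s and contact force between the fingers and bottle below 0.3 N and value of joint lid below 0.06 rad), for 0.3 s.
At the end, for the whole second after the job is handed in: The lid is held still by the robot (contact over 1 N) at 50 degrees, give or take 6; the bottle stands upright on the floor of the formerly empty compartment (within 14 mm of its middle, tilted less than 0.1 rad), and nothing but the robot carries the lid (horizontal distance between bottle_cap and free_bay_floor below 0.014 m and z of bottle_cap in the frame of free_bay_floor below 0.147 m and angle between bottle_cap's own z axis and vertical below 0.1 rad and value of joint lid between 0.768 and 0.977 rad and velocity of joint lid between -0.1 and 0.1 rad/s and contact force between any of the fingers, the arm and lid above 1 N and contact force between bottle and lid below 0.1 N); the arm keeps its last pose, push and grip.
It fails at once if the lid is swung beyond 70 degrees (value of joint lid above 1.222 rad).
It fails at once if the lid drops (closes faster than 1.2 rad/s) (velocity of joint lid below -1.2 rad/s).
It fails at once if the bottle is tipped by more than 0.5 rad (angle between bottle_cap's own z axis and vertical above 0.5 rad).
It fails at once if the bottle is dropped (reaches the compartment's floor at over 0.5 m/s) or rammed into the caddy (over 60 N) (contact force between bottle and caddy above 60 N or (linear speed of bottle above 0.5 m/s and z of bottle_cap in the frame of free_bay_floor below 0.155 m and horizontal distance between bottle_cap and free_bay_floor below 0.03 m)).
It fails at once if another bottle or utensil is moved by more than 30 mm (distance of any of bottle1_cap, bottle2_cap, bottle3_cap, scale, jug, pump, jigger, scoop from where it was at the start of the episode above 0.03 m).
It also fails if it takes over 59 s, if anything falls off the work surface, if the arm or the gripper's body presses on something with over 40 N, if the wrist force passes 120 N, or if a joint passes its speed limit or range.

## Working session

There is one attempt and no reset: what is moved stays moved. The work goes in short steps, Python scripts to look and compute and a shell command to move; the robot and the scene stay as the last step left them, time stands still between calls to the robot, and variables do not carry over. Pictures are saved under pics/ and viewed, and the job is handed in when it is done.

```bash
mkdir -p pics; python3 - <<'E'
from station import bot
import cv2, numpy as np
np.set_printoptions(precision=4,suppress=True)
for n in ("scene","top"):
    im=bot.capture(n); cv2.imwrite(f"pics/{n}0.png",cv2.cvtColor(im,cv2.COLOR_RGB2BGR))
    p=bot.camera_params(n); print(n,p["fx"],p["fy"],p["cx"],p["cy"]); print(np.array(p["extrinsics"]))
o=bot.get_obs(); print(o)
E
```

```text
scene 398.239985365688 398.239985365688 259.41804815066513 189.75356816961744
[[ 0.694   0.5926 -0.4089  1.0056]
 [ 0.7199 -0.5752  0.3883 -0.431 ]
 [-0.0051 -0.5639 -0.8259  1.0871]
 [ 0.      0.      0.      1.    ]]
top 360.2678175371107 360.2678175371107 258.2227132105819 185.49035616369335
[[-0.0133 -0.9836  0.1798  0.3788]
 [-0.9996  0.0083 -0.0288  0.0024]
 [ 0.0268 -0.1801 -0.9833  0.9739]
 [ 0.      0.      0.      1.    ]]
{'time': 0.1, 'q': array([ 1.2228,  0.4118, -0.0127,  1.597 ,  0.0056,  1.1343, -0.0822]), 'dq': array([-0.0013, -0.0013, -0.0004, -0.0024,  0.0004,  0.0005,  0.0009]), 'tau': array([  0.0019, -60.1829,   0.6836, -30.0092,   0.0139,   0.0064,
        -0.    ]), 'ee_pos': array([ 0.1724, -0.6003,  0.2305]), 'tcp_rot': array([-0.0981, -0.7001, -0.0991,  0.7003]), 'ft_force': array([ 0.026 , -0.2311, -0.3551]), 'wrist_torque': array([0.0136, 0.0028, 0.0016]), 'opening': 0.9984939233843232}
```

View pics/scene0.png

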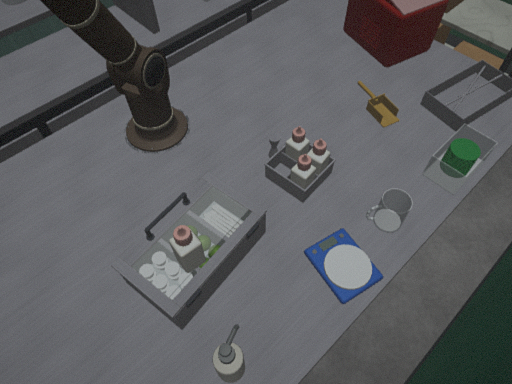

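View pics/top0.png

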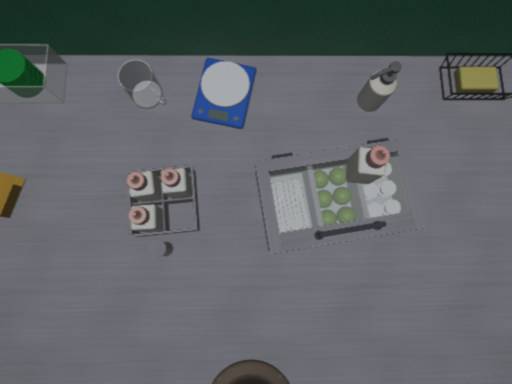

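```bash
python3 - <<'E'
import cv2
a=cv2.imread("pics/top0.png")
cv2.imwrite("pics/t_box.png",cv2.resize(a[130:260,250:425],None,fx=4.5,fy=4.5,interpolation=cv2.INTER_CUBIC))
cv2.imwrite("pics/t_cad.png",cv2.resize(a[160:260,115:215],None,fx=6,fy=6,interpolation=cv2.INTER_CUBIC))
a=cv2.imread("pics/scene0.png")
cv2.imwrite("pics/s_box.png",cv2.resize(a[180:325,115:275],None,fx=4,fy=4,interpolation=cv2.INTER_CUBIC))
cv2.imwrite("pics/s_cad.png",cv2.resize(a[115:205,255:345],None,fx=6,fy=6,interpolation=cv2.INTER_CUBIC))
E
```

```text
(no output)
```

View pics/t_box.png

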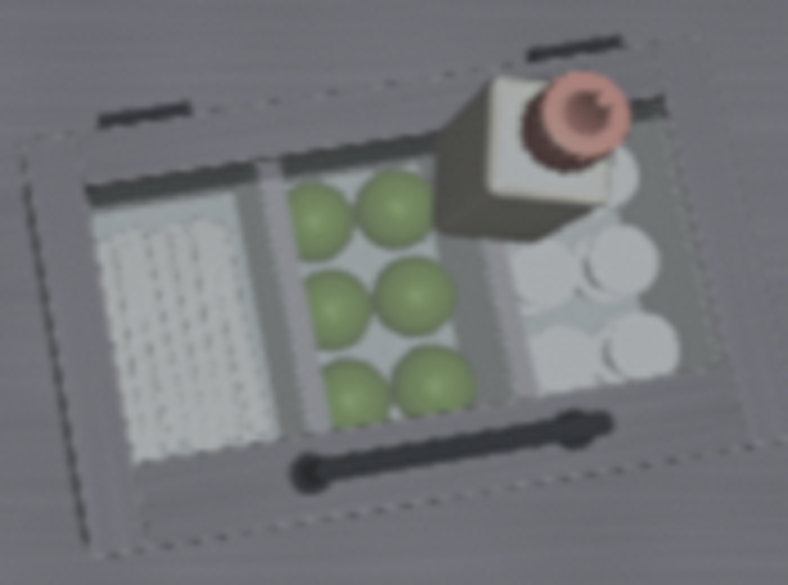

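View pics/t_cad.png

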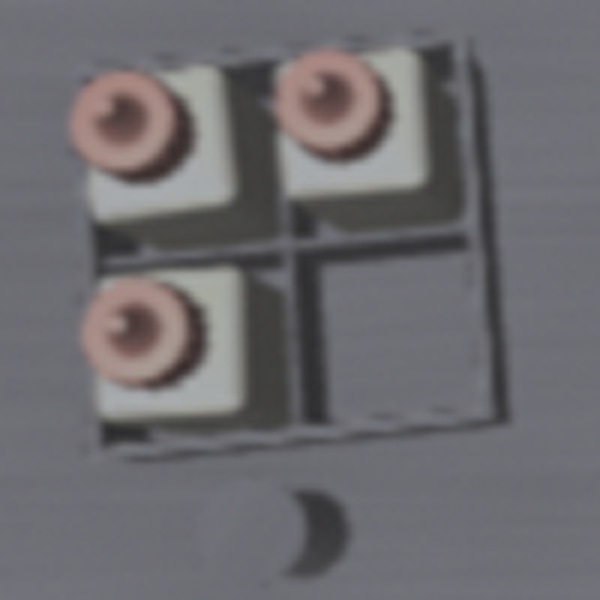

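View pics/s_box.png

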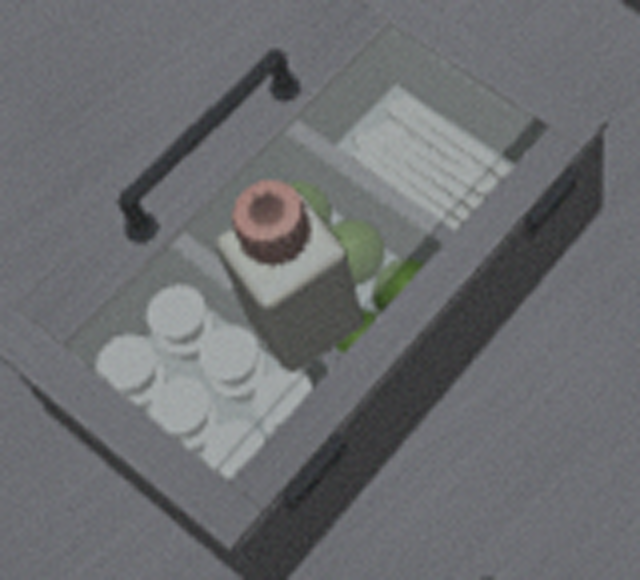

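View pics/s_cad.png

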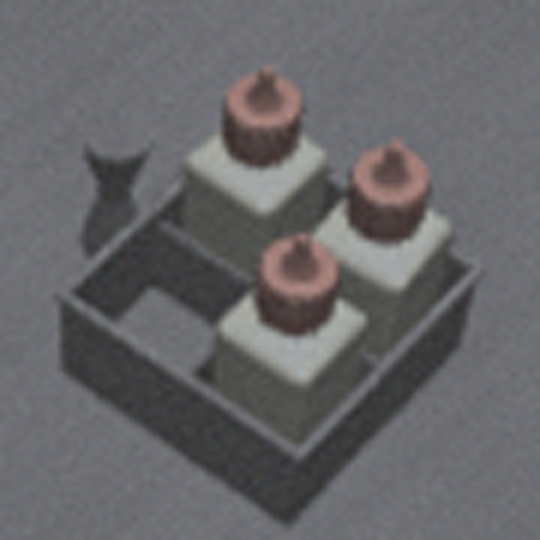

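```bash
cat > geo.py <<'E'
import numpy as np
from scipy.optimize import least_squares
from station import bot
np.set_printoptions(precision=4,suppress=True)
P={n:bot.camera_params(n) for n in("scene","top")}
C={'tb':('top',4.5,250,130),'tc':('top',6,115,160),'sb':('scene',4,115,180),'sc':('scene',6,255,115)}
def px(c,u,v):
    n,s,ox,oy=C[c]; return n,np.array([(u+.5)/s-.5+ox,(v+.5)/s-.5+oy])
def proj(n,X):
    p=P[n];T=np.array(p["extrinsics"]);x=T[:3,:3].T@(np.asarray(X)-T[:3,3])
    return np.array([p["fx"]*x[0]/x[2]+p["cx"],p["fy"]*x[1]/x[2]+p["cy"]])
def atz(n,uv,z):
    p=P[n];T=np.array(p["extrinsics"]);d=T[:3,:3]@np.array([(uv[0]-p["cx"])/p["fx"],(uv[1]-p["cy"])/p["fy"],1])
    return T[:3,3]+d*(z-T[2,3])/d[2]
def fit(obs,x0):
    def f(v):
        c,s=np.cos(v[2]),np.sin(v[2])
        return np.concatenate([proj(n,[v[0]+c*a-s*b,v[1]+s*a+c*b,z])-uv for (n,uv),(a,b,z) in obs])
    r=least_squares(f,x0,loss='soft_l1'); return r.x,f(r.x).reshape(-1,2)
E
python3 - <<'E'
from geo import *
h=.0805
obs=[(px('tc',83,68),(h,h,.071)),(px('tc',467,38),(h,-h,.071)),(px('tc',90,457),(-h,h,.071)),(px('tc',493,418),(-h,-h,.071)),(px('tc',290,245),(0,0,.062)),
(px('sc',60,297),(-h,-h,.071)),(px('sc',300,455),(h,-h,.071)),(px('sc',482,265),(h,h,.071))]
v,r=fit(obs,[.4,.25,0]);print('caddy',v);print(r)
c,s=np.cos(v[2]),np.sin(v[2]);R=np.array([[c,-s],[s,c]])
print('bay',v[:2]+R@[-.0395,-.0395])
for q,z in (((122,123),.1565),((332,100),.1565),((137,330),.1565)): print('cap',atz(*px('tc',*q),z))
# box: origin hinge mid; handle etc
obs=[(px('tb',92,555),(-.222,.189,.136)),(px('tb',785,438),(-.222,-.189,.136)),(px('tb',22,138),(0,.189,.136)),
(px('sb',235,545),(0,-.189,.133)),(px('sb',605,125),(0,.189,.133)),
]
v,r=fit(obs,[.5,-.2,0]);print('box',v);print(r)
c,s=np.cos(v[2]),np.sin(v[2]);R=np.array([[c,-s],[s,c]])
print('handle',v[:2]+R@[-.198,0])
for q in ((303,470),(605,423)): print('bar end top',atz(*px('tb',*q),.176))
for q in ((277,58),(130,200)): print('bar end sc',atz(*px('sb',*q),.176))
print('cap',atz(*px('tb',586,114),.2895),atz(*px('sb',269,208),.2895))
for q in ((493,77),(488,190),(610,207)): print('shoulder',atz(*px('tb',*q),.243))
for q in ((220,240),(270,305),(345,248)): print('shoulder sc',atz(*px('sb',*q),.243))
from scipy.spatial.transform import Rotation as Ro
o=bot.get_obs();q=o['tcp_rot'];print(Ro.from_quat([q[1],q[2],q[3],q[0]]).as_matrix())
E
```

```text
caddy [0.5101 0.2185 0.0847]
[[ 0.0048  0.3132]
 [-0.4778 -0.327 ]
 [ 1.0731 -0.9609]
 [-0.5739 -0.7822]
 [-0.1805 -0.4029]
 [-0.4315 -1.4341]
 [-0.9747 -0.8519]
 [-1.0783  0.0303]]
bay [0.474  0.1758]
cap [0.5432 0.261  0.1565]
cap [0.5515 0.1816 0.1565]
cap [0.4639 0.2517 0.1565]
box [ 0.6221 -0.1995  0.1496]
[[-0.6119  0.1471]
 [ 4.0188 -0.4554]
 [-0.5829 -0.232 ]
 [-1.7643  0.3081]
 [ 0.8141 -2.1187]]
handle [ 0.4264 -0.229 ]
bar end top [ 0.4146 -0.1492  0.176 ]
bar end top [ 0.4358 -0.3005  0.176 ]
bar end sc [ 0.4202 -0.162   0.176 ]
bar end sc [ 0.4416 -0.2989  0.176 ]
cap [ 0.5634 -0.2594  0.2895] [ 0.571  -0.2618  0.2895]
shoulder [ 0.5942 -0.2343  0.243 ]
shoulder [ 0.5397 -0.2284  0.243 ]
shoulder [ 0.5312 -0.2851  0.243 ]
shoulder sc [ 0.5425 -0.2859  0.243 ]
shoulder sc [ 0.5965 -0.2904  0.243 ]
shoulder sc [ 0.5982 -0.2361  0.243 ]
[[-0.0005  0.2762 -0.9611]
 [ 0.0014 -0.9611 -0.2762]
 [-1.     -0.0015  0.0001]]
```

```bash
python3 -m jog '[[0,0,0.05,0],[0,0,0.05,0],[0.04,0.035,0.01,0],[0.04,0.035,0,0],[0.04,0.035,0,0]]' 100; python3 -m jog '[[0.045,0.04,0,0],[0.045,0.04,0,0],[0.045,0.04,0,0],[0.045,0.04,0,0],[0.045,0.035,0,0]]'; python3 -m jog '[[0.04,0.03,0,0],[0.01,0.01,0,0],[0,0,0,0],[0,0,0,0],[0,0,0,0]]'; python3 - <<'E'
from geo import *
import cv2
o=bot.get_obs();print(o['time'],o['ee_pos'],o['q'],o['ft_force'])
for n in P:
    im=bot.capture(n)[:,:,::-1]; u,v=proj(n,o['ee_pos']).astype(int); print(n,u,v)
    cv2.imwrite(f"pics/{n}1.png",cv2.resize(im[max(v-70,0):v+70,max(u-70,0):u+70],None,fx=4,fy=4,interpolation=cv2.INTER_CUBIC))
E
```

```text
time: 0.72
ee_pos: [0.2936, -0.4944, 0.3412]
tcp_rot: [-0.098, -0.7, -0.099, 0.7]
ft_force: [0.3, -0.9, 0.6]
opening: 0.999
time: 1.35
ee_pos: [0.5187, -0.299, 0.3412]
tcp_rot: [-0.099, -0.7, -0.099, 0.7]
ft_force: [0.1, -1.2, -0.7]
opening: 1.003
time: 1.98
ee_pos: [0.5665, -0.2624, 0.3415]
tcp_rot: [-0.098, -0.7, -0.097, 0.7]
ft_force: [-0.8, 0.0, -0.1]
opening: 0.999
1.975 [ 0.5665 -0.2624  0.3415] [ 0.5387  0.3589 -0.2561  1.4236  0.0917  1.3706 -1.0136] [-0.7785  0.0019 -0.1422]
scene 176 218
top 391 145
```

View pics/scene1.png

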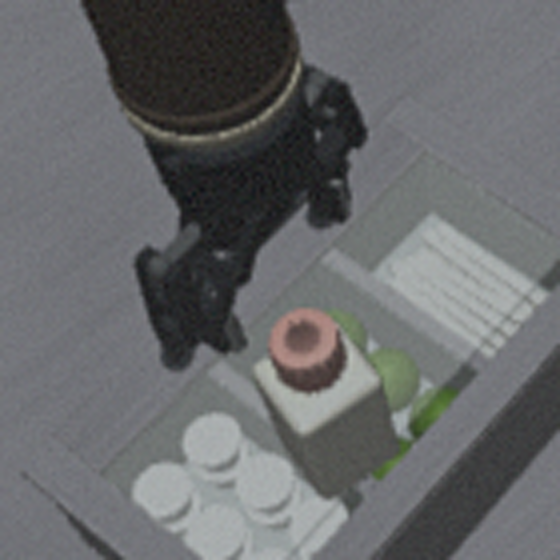

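View pics/top1.png

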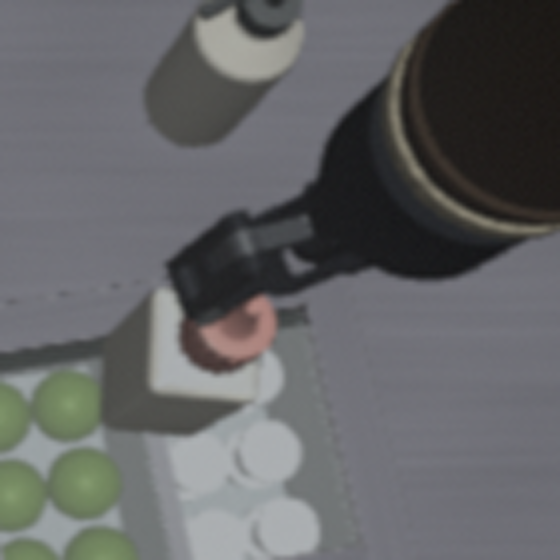

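```bash
python3 -m jog '[[0,0.002,-0.02,0],[0,0,-0.02,0],[0,0,-0.02,0],[0,0,-0.02,0],[0,0,-0.011,0]]'; python3 -m jog '[[0,0,0,0],[0,0,0,0],[0,0,0,0],[0,0,0,0],[0,0,0,0]]'; python3 - <<'E'
from geo import *
import cv2
o=bot.get_obs();print(o['time'],o['ee_pos'],o['q'],o['ft_force'])
for n in P:
    im=bot.capture(n)[:,:,::-1]; u,v=proj(n,o['ee_pos']).astype(int); print(n,u,v)
    cv2.imwrite(f"pics/{n}2.png",cv2.resize(im[max(v-50,0):v+50,max(u-50,0):u+50],None,fx=5,fy=5,interpolation=cv2.INTER_CUBIC))
E
```

```text
time: 2.7
ee_pos: [0.5669, -0.2591, 0.2494]
tcp_rot: [-0.098, -0.7, -0.098, 0.701]
ft_force: [-0.6, -0.4, -0.4]
opening: 1.001
time: 3.32
ee_pos: [0.5677, -0.2587, 0.2505]
tcp_rot: [0.099, 0.7, 0.099, -0.7]
ft_force: [0.1, 0.1, -0.3]
opening: 1.0
3.325 [ 0.5677 -0.2587  0.2505] [ 0.5363  0.4097 -0.2578  1.5618  0.11    1.184  -1.0336] [ 0.0516  0.1436 -0.2529]
scene 184 237
top 372 157
```

View pics/scene2.png

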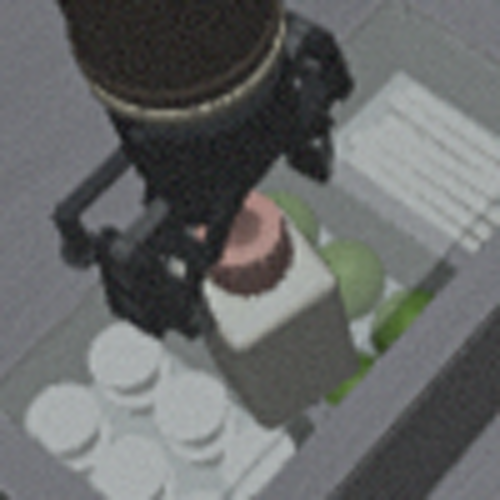

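View pics/top2.png

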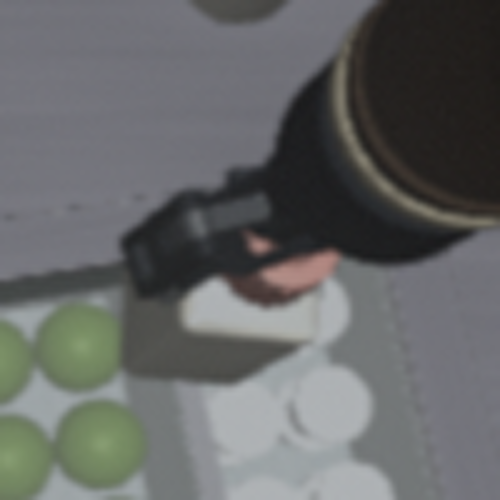

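```bash
python3 -m jog '[[0,0,0,0],[0,0,0,0],[0,0,0,0],[0,0,0,0],[0,0,0,0]]' 0; python3 -m jog '[[0,0,0,0],[0,0,0,0],[0,0,0,0],[0,0,0.005,0],[0,0,0.005,0]]';python3 - <<'E'
from geo import *
import cv2
o=bot.get_obs();print(o['time'],o['ee_pos'],o['q'],o['ft_force'])
for n in P:
    im=bot.capture(n)[:,:,::-1]; u,v=proj(n,o['ee_pos']).astype(int); print(n,u,v)
    cv2.imwrite(f"pics/{n}3.png",cv2.resize(im[max(v-50,0):v+50,max(u-50,0):u+50],None,fx=5,fy=5,interpolation=cv2.INTER_CUBIC))
E
```

```text
time: 4.05
ee_pos: [0.5677, -0.2592, 0.2505]
tcp_rot: [0.099, 0.7, 0.098, -0.7]
ft_force: [0.0, -1.5, 2.0]
opening: 0.452
time: 4.68
ee_pos: [0.567, -0.2578, 0.2597]
tcp_rot: [-0.098, -0.7, -0.099, 0.701]
ft_force: [-0.9, 1.1, -3.0]
opening: 0.452
4.675 [ 0.567  -0.2578  0.2597] [ 0.5362  0.4034 -0.2586  1.5494  0.1067  1.2052 -1.0313] [-0.9258  1.0737 -3.0032]
scene 184 235
top 373 157
```

View pics/scene3.png

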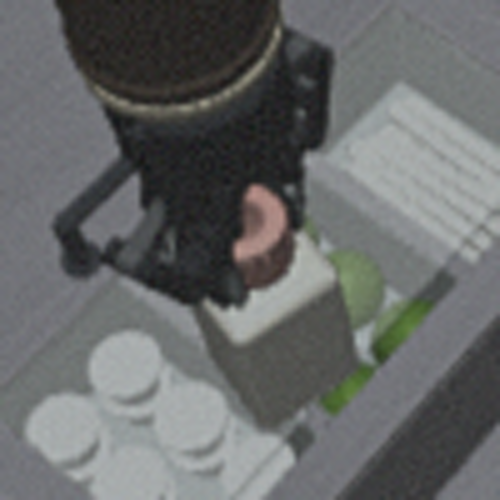

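View pics/top3.png

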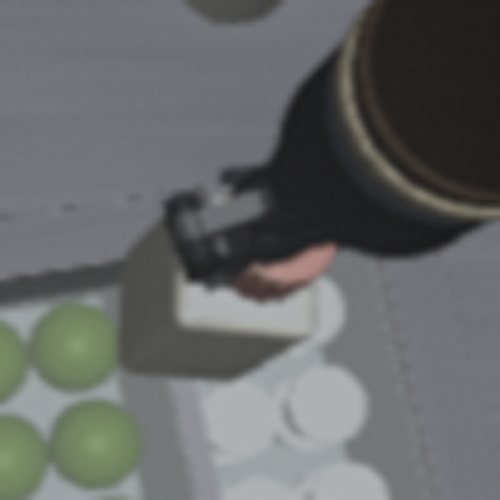

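```bash
python3 -m jog '[[0,0,0.015,0],[0,0,0.025,0],[0,0,0.03,0],[0,0,0.025,0],[0,0,0.01,0]]';  python3 -m jog '[[-0.006,0.025,0,0.02],[-0.009,0.042,0,0.02],[-0.01,0.046,0,0.02],[-0.01,0.046,0,0.02],[-0.01,0.046,0,0.02]]'; python3 -m jog '[[-0.01,0.046,0,0.02],[-0.01,0.046,0,0.02],[-0.01,0.046,0,0.02],[-0.009,0.042,0,0.02],[-0.005,0.025,0,0.01]]'; python3 -m jog '[[-0.0045,0.023,0,0],[0,0,0,0],[0,0,0,0],[0,0,0,0],[0,0,0,0]]'; python3 - <<'E'
from geo import *
import cv2
o=bot.get_obs();print(o['time'],o['ee_pos'],o['q'],o['ft_force'],o['opening'])
for n in P:
    im=bot.capture(n)[:,:,::-1]; u,v=proj(n,o['ee_pos']).astype(int); print(n,u,v,im.shape)
    cv2.imwrite(f"pics/{n}4full.png",im)
    cv2.imwrite(f"pics/{n}4.png",cv2.resize(im[max(v-60,0):v+60,max(u-60,0):u+60],None,fx=5,fy=5,interpolation=cv2.INTER_CUBIC))
E
```

```text
time: 5.4
ee_pos: [0.5681, -0.2587, 0.3677]
tcp_rot: [0.099, 0.701, 0.098, -0.699]
ft_force: [0.1, 0.8, -3.1]
opening: 0.454
time: 6.02
ee_pos: [0.5218, -0.0522, 0.3651]
tcp_rot: [-0.134, -0.694, -0.134, 0.695]
ft_force: [0.8, 1.3, -4.4]
opening: 0.453
time: 6.65
ee_pos: [0.4774, 0.1538, 0.3653]
tcp_rot: [-0.166, -0.687, -0.166, 0.688]
ft_force: [-0.3, -0.2, -4.6]
opening: 0.453
time: 7.28
ee_pos: [0.4743, 0.1736, 0.3653]
tcp_rot: [-0.164, -0.688, -0.164, 0.688]
ft_force: [-0.3, -0.5, -3.0]
opening: 0.457
7.275 [0.4743 0.1736 0.3653] [ 0.0503  0.1589 -0.5676  1.6455  0.0873  1.3627 -1.6319] [-0.257  -0.4559 -3.0203] 0.4567078018356575
scene 286 92 (384, 512, 3)
top 146 195 (384, 512, 3)
```

View pics/scene4.png

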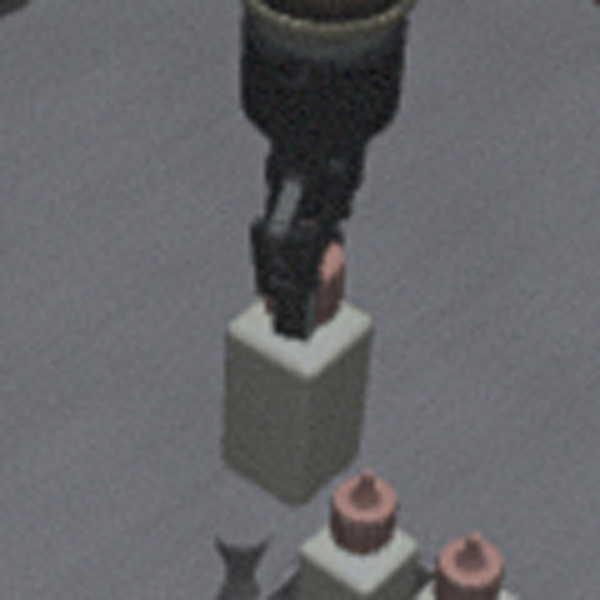

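View pics/top4.png

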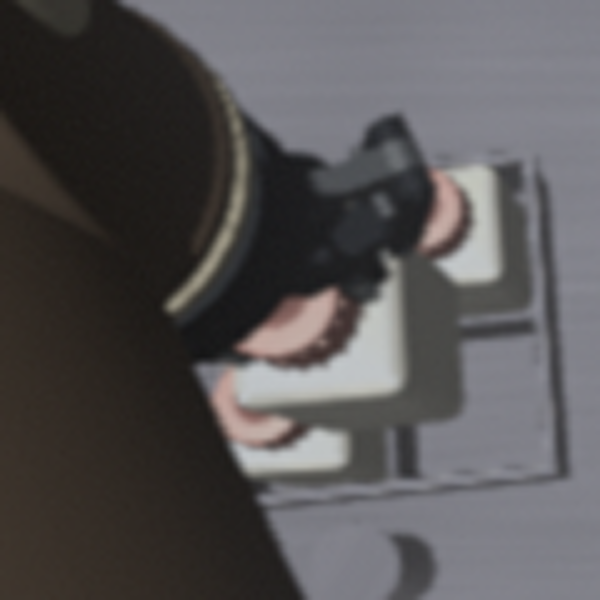

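```bash
python3 - <<'E'
from geo import *
C['t4']=('top',5,86,135);C['s4']=('scene',5,226,32)
h=.030
def run(obs,nm,z=None):
    def f(v):
        c,s=np.cos(v[2]),np.sin(v[2])
        return np.concatenate([proj(n,[v[0]+c*a-s*b,v[1]+s*a+c*b,v[3]+zz])-uv for (n,uv),(a,b,zz) in obs])
    r=least_squares(f,[.47,.17,.08,.25],loss='soft_l1');print(nm,r.x,'foot z, rms',np.sqrt((f(r.x)**2).mean()));print(f(r.x).reshape(-1,2).round(1).tolist())
S=[(px('s4',308,374),(h,-h,.107)),(px('s4',226,327),(-h,-h,.107)),(px('s4',374,325),(h,h,.107)),(px('s4',222,458),(-h,-h,0)),(px('s4',297,506),(h,-h,0)),(px('s4',361,453),(h,h,0))]
T=[(px('t4',407,390),(-h,-h,.107)),(px('t4',236,406),(-h,h,.107)),(px('t4',464,418),(-h,-h,0))]
run(S,'scene');run(T,'top');run(S+T,'both')
h=.0805
for nm,obs in (('top',[(px('tc',83,68),(h,h,.071)),(px('tc',467,38),(h,-h,.071)),(px('tc',90,457),(-h,h,.071)),(px('tc',493,418),(-h,-h,.071)),(px('tc',290,245),(0,0,.062))]),
('scene',[(px('sc',60,297),(-h,-h,.071)),(px('sc',300,455),(h,-h,.071)),(px('sc',482,265),(h,h,.071))])):
    v,r=fit(obs,[.4,.25,0]);c,s=np.cos(v[2]),np.sin(v[2]);print(nm,v,v[:2]+np.array([[c,-s],[s,c]])@[-.0395,-.0395],r.round(1).tolist())
E
```

```text
scene [0.4316 0.2214 0.0592 0.1863] foot z, rms 0.2723603340659141
[[-0.3, 0.5], [0.1, -0.0], [0.0, -0.6], [0.3, -0.1], [0.0, 0.1], [-0.1, 0.0]]
top [0.4759 0.1787 0.0826 0.2249] foot z, rms 0.04616939443197115
[[-0.1, 0.1], [0.0, -0.0], [0.1, -0.1]]
both [0.4733 0.1732 0.0847 0.2488] foot z, rms 0.9367310855429681
[[0.0, 0.2], [-1.2, -0.9], [1.0, -2.1], [-1.0, 1.1], [0.2, 1.8], [0.6, 0.6], [0.1, 0.0], [-1.1, 0.2], [0.6, 0.1]]
top [0.509  0.2184 0.0784] [0.4727 0.1759] [[0.2, 0.5], [-0.2, 0.3], [0.9, -0.7], [-0.7, -0.1], [-0.1, 0.0]]
scene [0.5136 0.2177 0.1015] [0.4783 0.1744] [[0.2, -0.2], [0.3, -0.1], [-0.5, 0.3]]
```

```bash
python3 -m jog '[[0,0.0025,-0.03,0],[0,0,-0.035,0],[0,0,-0.04,0],[0,0,-0.035,0],[0,0,-0.02,0]]';  python3 -m jog '[[0,0,0,0],[0,0,0,0],[0,0,0,0],[0,0,0,0],[0,0,0,0]]'; python3 - <<'E'
from geo import *
import cv2
o=bot.get_obs();print(o['time'],o['ee_pos'],o['q'],o['ft_force'],o['opening'])
for n,(u,v) in (('scene',(298,152)),('top',(160,200))):
    im=bot.capture(n)[:,:,::-1]
    cv2.imwrite(f"pics/{n}5.png",cv2.resize(im[v-60:v+60,u-60:u+60],None,fx=5,fy=5,interpolation=cv2.INTER_CUBIC))
E
```

```text
time: 8.0
ee_pos: [0.4735, 0.1762, 0.2035]
tcp_rot: [-0.165, -0.687, -0.164, 0.688]
ft_force: [0.8, 0.5, -3.0]
opening: 0.454
time: 8.62
ee_pos: [0.4742, 0.1768, 0.2057]
tcp_rot: [0.165, 0.688, 0.165, -0.687]
ft_force: [0.6, -1.0, -3.3]
opening: 0.448
8.625 [0.4742 0.1768 0.2057] [ 0.0135  0.2873 -0.5596  1.8832  0.1779  1.0196 -1.7223] [ 0.6275 -0.9797 -3.3426] 0.44826125363410696
```

View pics/scene5.png

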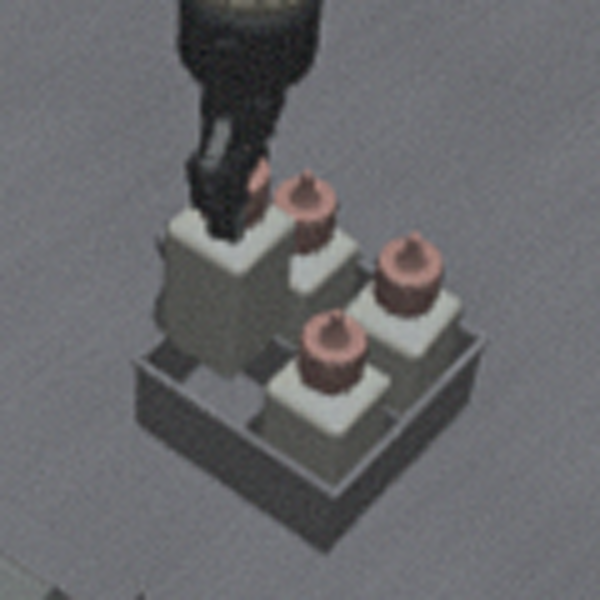

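View pics/top5.png

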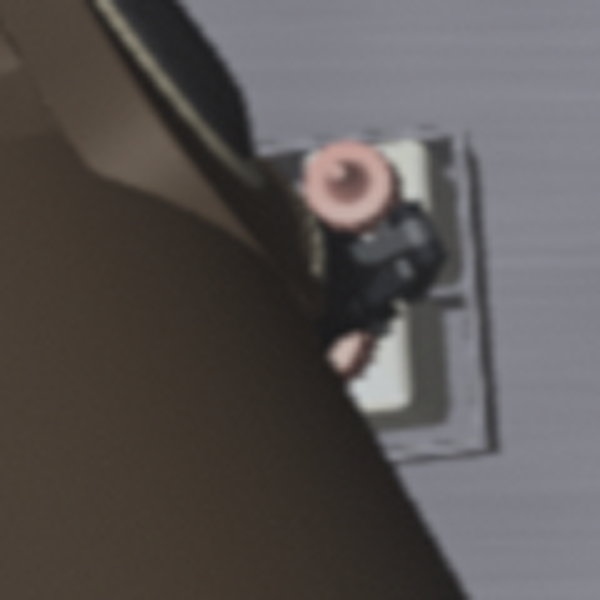

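```bash
python3 - <<'E'
from geo import *
import cv2
C['t5']=('top',5,100,140);C['s5']=('scene',5,238,92)
c,s=np.cos(.083),np.sin(.083);R=np.array([[c,-s],[s,c]])
fz=.2057-.2505+.136; print(fz)
h=.03
for nm,k,q,z,ab in (('shoulder--','t5',(412,412),fz+.107,(-h,-h)),('foot--','t5',(450,424),fz,(-h,-h)),('sh +- ','s5',(238,277),fz+.107,(h,-h)),('sh --','s5',(168,227),fz+.107,(-h,-h)),('foot +-','s5',(228,381),fz,(h,-h)),('foot--','s5',(157,325),fz,(-h,-h))):
    w=atz(*px(k,*q),z)[:2]; print(nm,'centre',w-R@np.array(ab))
h=.0805
for nm,k,q,ab in (('rim--','t5',(489,452),(-h,-h)),('rim+-','t5',(465,130),(h,-h)),('rim --','s5',(136,363),(-h,-h)),('rim+-','s5',(335,495),(h,-h)),('rim++','s5',(484,340),(h,h))):
    w=atz(*px(k,*q),.071)[:2]; print(nm,'bay',w-R@(np.array(ab)+.0395))
b=np.array([.4742,.1755])
for k in('t5','s5'):
    n,sc,ox,oy=C[k]
    for hh,z,m in ((.03,fz,b),(.03,fz+.107,b),(.038,.063,b),(.0805,.071,b+R@[.0395,.0395])):
        print(k,hh,z,[(((proj(n,[*(m+R@np.array(a)*hh),z])-[ox,oy]+.5)*sc-.5).round(0)).tolist() for a in((-1,-1),(1,-1),(1,1),(-1,1))])
E
```

```text
0.0912
shoulder-- centre [0.47   0.1761]
foot-- centre [0.4728 0.1771]
sh +-  centre [0.4768 0.173 ]
sh -- centre [0.4807 0.1761]
foot +- centre [0.4721 0.1763]
foot-- centre [0.4686 0.1811]
rim-- bay [0.4703 0.1727]
rim+- bay [0.4741 0.1744]
rim -- bay [0.4801 0.1728]
rim+- bay [0.4788 0.1754]
rim++ bay [0.4773 0.1747]
t5 0.03 0.0912 [[453.0, 421.0], [446.0, 299.0], [323.0, 311.0], [329.0, 433.0]]
t5 0.03 0.1982 [[414.0, 402.0], [406.0, 264.0], [266.0, 277.0], [272.0, 415.0]]
t5 0.038 0.063 [[479.0, 440.0], [470.0, 290.0], [319.0, 304.0], [327.0, 454.0]]
t5 0.0805 0.071 [[483.0, 444.0], [463.0, 130.0], [145.0, 157.0], [156.0, 475.0]]
s5 0.03 0.0912 [[157.0, 335.0], [230.0, 384.0], [289.0, 328.0], [217.0, 280.0]]
s5 0.03 0.1982 [[160.0, 222.0], [238.0, 272.0], [301.0, 214.0], [224.0, 166.0]]
s5 0.038 0.063 [[139.0, 363.0], [229.0, 425.0], [303.0, 354.0], [213.0, 295.0]]
s5 0.0805 0.071 [[133.0, 356.0], [330.0, 490.0], [481.0, 337.0], [287.0, 215.0]]
```

```bash
python3 -m jog '[[0.001,-0.002,0,0],[0,0,-0.01,0],[0,0,-0.015,0],[0,0,-0.015,0],[0,0,-0.01,0]]';  python3 -m jog '[[0,0,-0.01,0],[0,0,-0.01,0],[0,0,-0.005,0],[0,0,-0.005,0],[0,0,0,0]]'
```

```text
time: 9.35
ee_pos: [0.4745, 0.1746, 0.1537]
tcp_rot: [-0.165, -0.687, -0.165, 0.688]
ft_force: [-0.3, 0.1, -4.3]
opening: 0.453
time: 9.98
ee_pos: [0.475, 0.1748, 0.1251]
tcp_rot: [-0.165, -0.688, -0.165, 0.688]
ft_force: [-0.4, 0.5, -2.4]
opening: 0.454
```

Inside the compartment without contact; now the last 7 mm slowly.

```bash
python3 -m jog '[[0,0,-0.002,0],[0,0,-0.002,0],[0,0,-0.002,0],[0,0,-0.0005,0],[0,0,0,0]]'
```

```text
time: 10.6
ee_pos: [0.4751, 0.1748, 0.1188]
tcp_rot: [-0.165, -0.688, -0.165, 0.688]
ft_force: [-0.0, -0.5, -3.4]
opening: 0.455
```

```bash
python3 -m jog '[[0,0,-0.0005,0],[0,0,-0.001,0],[0,0,-0.001,0],[0,0,0,0],[0,0,0,0]]'
```

```text
time: 11.22
ee_pos: [0.4757, 0.1751, 0.1179]
tcp_rot: [0.165, 0.688, 0.164, -0.687]
ft_force: [-3.0, -2.1, 13.1]
opening: 0.452
```

```bash
python3 -m jog '[[0,0,0.001,0],[0,0,0,0],[0,0,0,0],[0,0,0,0],[0,0,0,0]]' 66; python3 -m jog '[[0,0,0,0],[0,0,0,0],[0,0,0.01,0],[0,0,0.02,0],[0,0,0.03,0]]'; python3 -m jog '[[0,0,0.04,0],[0,0,0.05,0],[0,0,0.04,0],[0,0,0.02,0],[0,0,0,0]]'; python3 - <<'E'
from geo import *
import cv2
o=bot.get_obs();print(o['time'],o['ee_pos'],o['q'],o['ft_force'],o['opening'])
for n,(u,v) in (('scene',(298,152)),('top',(160,200))):
    im=bot.capture(n)[:,:,::-1]
    cv2.imwrite(f"pics/{n}6.png",cv2.resize(im[v-60:v+60,u-60:u+60],None,fx=5,fy=5,interpolation=cv2.INTER_CUBIC))
E
```

```text
time: 11.85
ee_pos: [0.475, 0.1748, 0.1172]
tcp_rot: [-0.165, -0.688, -0.165, 0.688]
ft_force: [1.1, 0.1, 0.0]
opening: 0.66
time: 12.48
ee_pos: [0.4746, 0.1747, 0.178]
tcp_rot: [-0.165, -0.687, -0.165, 0.688]
ft_force: [0.9, -0.7, -0.0]
opening: 0.659
time: 13.1
ee_pos: [0.4756, 0.1753, 0.3294]
tcp_rot: [0.165, 0.689, 0.165, -0.686]
ft_force: [0.9, -0.3, 0.0]
opening: 0.66
13.1 [0.4756 0.1753 0.3294] [ 0.0506  0.1797 -0.5753  1.7063  0.1026  1.2818 -1.6472] [ 0.856  -0.3199  0.0352] 0.6601839660892145
```

View pics/scene6.png

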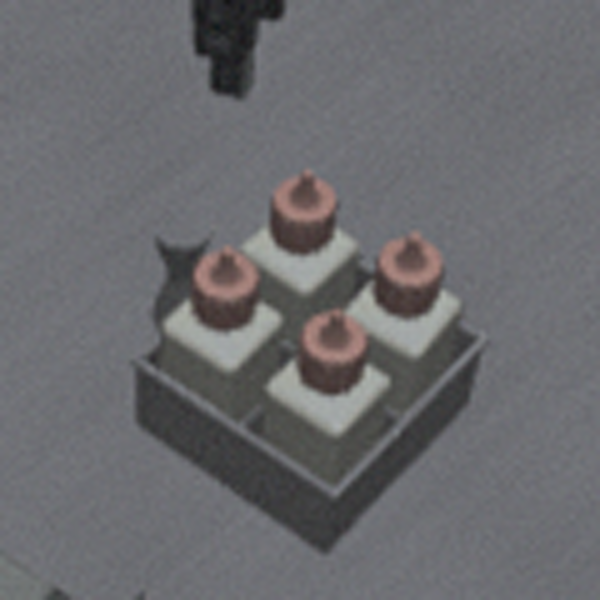

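View pics/top6.png

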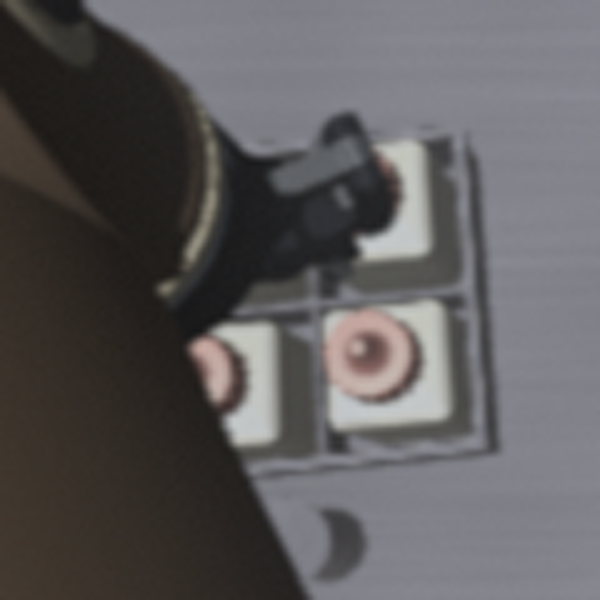

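```bash
python3 -m jog '[[-0.005,-0.025,0,0.12],[-0.005,-0.04,0,0.13],[-0.005,-0.045,0,0.13],[-0.005,-0.045,0,0.13],[-0.005,-0.045,0,0.13]]' 100; python3 -m jog '[[-0.005,-0.045,0,0.13],[-0.005,-0.045,0,0.13],[-0.005,-0.045,0,0.13],[-0.005,-0.04,0,0.13],[-0.003,-0.0275,0,0.088]]'; python3 -m jog '[[0,0,0,0],[0,0,-0.02,0],[0,0,-0.03,0],[0,0,-0.02,0],[0,0,0,0]]'; python3 - <<'E'
from geo import *
import cv2
o=bot.get_obs();print(o['time'],o['ee_pos'],o['tcp_rot'],o['q'],o['ft_force'],o['opening'])
for n in P:
    im=bot.capture(n)[:,:,::-1]; u,v=proj(n,o['ee_pos']).astype(int); print(n,u,v)
    cv2.imwrite(f"pics/{n}7.png",cv2.resize(im[max(v-60,0):v+60,max(u-60,0):u+60],None,fx=5,fy=5,interpolation=cv2.INTER_CUBIC))
E
```

```text
time: 13.82
ee_pos: [0.4491, -0.0267, 0.3261]
tcp_rot: [-0.373, -0.6, -0.374, 0.601]
ft_force: [0.5, -0.4, 0.1]
opening: 1.0
time: 14.45
ee_pos: [0.4259, -0.2294, 0.3259]
tcp_rot: [0.535, 0.461, 0.537, -0.462]
ft_force: [0.5, 0.5, 0.1]
opening: 0.999
time: 15.08
ee_pos: [0.4261, -0.2262, 0.2555]
tcp_rot: [0.534, 0.462, 0.537, -0.462]
ft_force: [-0.0, 0.1, 0.9]
opening: 1.002
15.075 [ 0.4261 -0.2262  0.2555] [ 0.534   0.4616  0.537  -0.462 ] [ 0.6564  0.166  -0.3026  1.8791  0.054   1.1087  0.481 ] [-0.0179  0.0945  0.8601] 1.0023536576993097
scene 160 192
top 362 225
```

View pics/scene7.png

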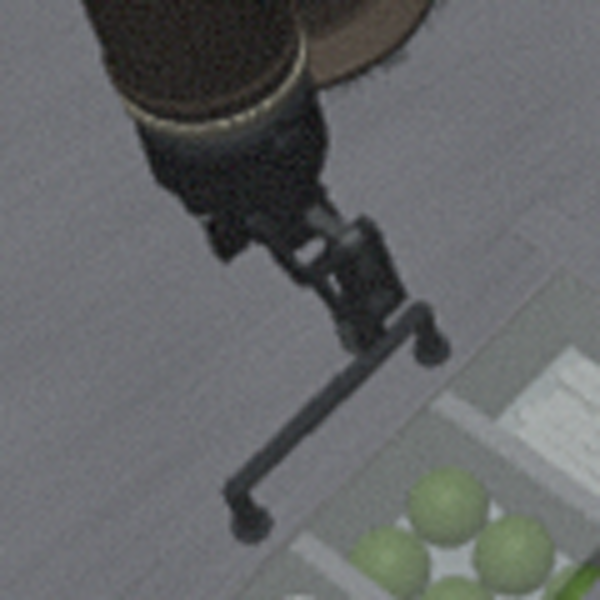

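View pics/top7.png

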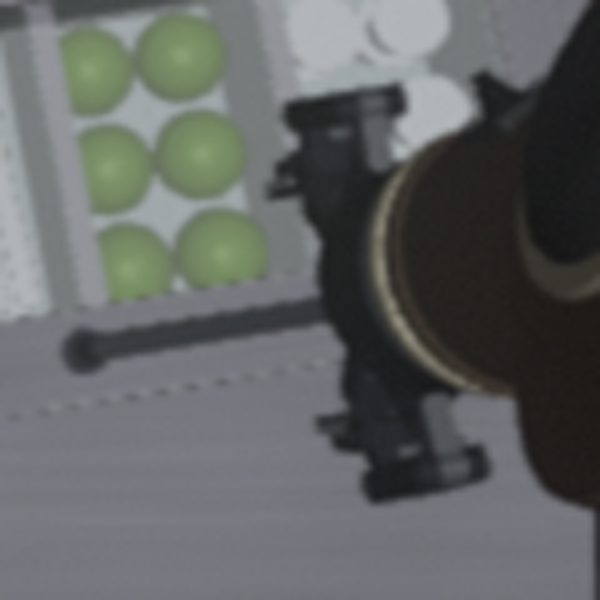

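```bash
python3 - <<'E'
from geo import *
C['t7']=('top',5,302,165);C['s7']=('scene',5,100,132)
a=.1475;ux=np.array([np.cos(a),np.sin(a)]);uy=np.array([-ux[1],ux[0]])
t=np.array([.4261,-.2262])
for k,q in (('t7',(150,339)),('t7',(320,311)),('s7',(415,310)),('s7',(330,398)),('s7',(237,488))):
    w=atz(*px(k,*q),.176)[:2];print(k,w,'off bar along x',(w-t)@ux,'along bar',(w-t)@uy)
C['tb']=C['tb']
for q in ((330,459),(450,441),(560,424),(605,421)):
    w=atz(*px('tb',*q),.176)[:2];print('tb',w,(w-t)@ux,(w-t)@uy)
E
```

```text
t7 [ 0.4178 -0.1819] off bar along x -0.001708329760739878 along bar 0.045047933400286955
t7 [ 0.4292 -0.2586] off bar along x -0.001650439663079919 along bar -0.032460129984927845
s7 [ 0.4163 -0.1634] off bar along x -0.0004483855910897052 along bar 0.06352739277027357
s7 [ 0.4297 -0.231 ] off bar along x 0.0028380337908575286 along bar -0.0052726570427415916
s7 [ 0.4404 -0.2985] off bar along x 0.00349980905840099 along bar -0.0735631620705184
tb [ 0.4198 -0.1627] 0.0030480418851304095 0.06371384068611662
tb [ 0.4279 -0.2226] 0.002264110078451231 0.0032648260318212346
tb [ 0.4356 -0.278 ] 0.001781402835800005 -0.05262609177804625
tb [ 0.4368 -0.3006] -0.00032857452050669703 -0.07517483903339799
```

```bash
python3 -m jog '[[0.001,-0.003,-0.02,0],[0,0,-0.025,0],[0,0,-0.025,0],[0,0,-0.02,0],[0,0,-0.009,0]]'; python3 -m jog '[[0,0,0,0],[0,0,0,0],[0,0,0,0],[0,0,0,0],[0,0,0,0]]' 30;  python3 - <<'E'
from geo import *
import cv2
o=bot.get_obs();print(o['time'],o['ee_pos'],o['tcp_rot'],o['q'],o['ft_force'],o['opening'])
for n in P:
    im=bot.capture(n)[:,:,::-1]; u,v=proj(n,o['ee_pos']).astype(int); print(n,u,v)
    cv2.imwrite(f"pics/{n}8.png",cv2.resize(im[max(v-50,0):v+50,max(u-50,0):u+50],None,fx=6,fy=6,interpolation=cv2.INTER_CUBIC))
E
```

```text
time: 15.8
ee_pos: [0.4283, -0.2305, 0.1582]
tcp_rot: [0.535, 0.462, 0.535, -0.462]
ft_force: [0.6, 0.2, 0.3]
opening: 1.001
time: 16.42
ee_pos: [0.4281, -0.2308, 0.1585]
tcp_rot: [0.535, 0.462, 0.535, -0.462]
ft_force: [0.8, 0.2, 0.3]
opening: 0.3
16.425 [ 0.4281 -0.2308  0.1585] [ 0.5355  0.462   0.5352 -0.4619] [ 0.6433  0.278  -0.2941  1.9928  0.1031  0.8844  0.4413] [0.7801 0.2068 0.2573] 0.3003506251430128
scene 166 214
top 351 227
```

View pics/scene8.png

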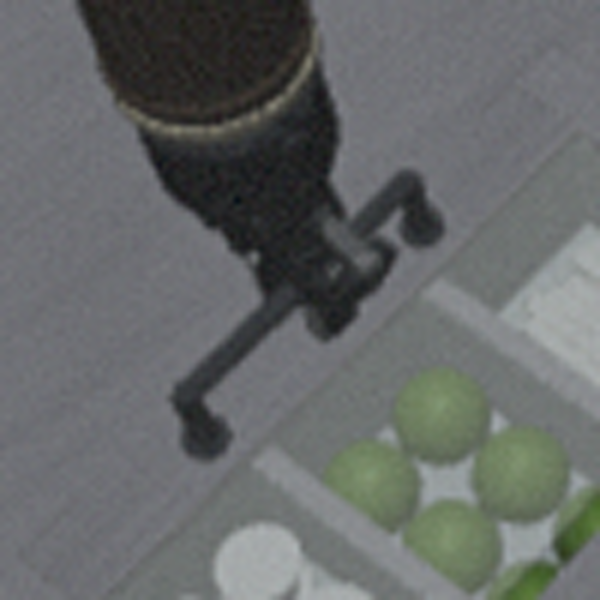

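View pics/top8.png

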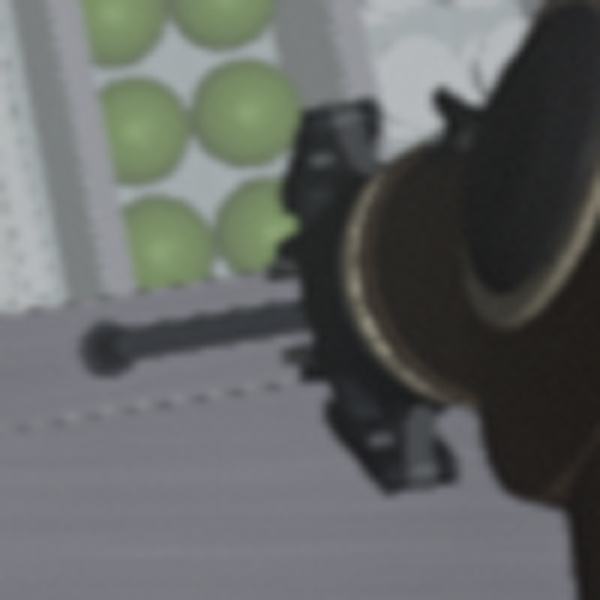

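```bash
python3 -m jog '[[0,0,-0.002,0],[0,0,0,0],[0,0,0,0],[0,0,0,0],[0,0,0,0]]' 18; python3 - <<'E'
from station import bot
o=bot.get_obs();print(o['ft_force'],o['wrist_torque'],o['opening'],o['ee_pos'])
E
```

```text
time: 17.15
ee_pos: [0.428, -0.2307, 0.1562]
tcp_rot: [0.535, 0.462, 0.535, -0.462]
ft_force: [-0.1, -0.7, -0.1]
opening: 0.18
[-0.0868778  -0.689526   -0.10807943] [0.01521122 0.18091029 0.00091884] 0.1804730479228569 [ 0.42796804 -0.23066003  0.15622743]
```

```bash
python3 -m jog '[[0,0,0,0],[0,0,0,0],[0,0,0,0],[0,0,0,0],[0,0,0,0]]' 0; python3 - <<'E'
import numpy as np
r=np.hypot(.198,.05);p=np.arctan2(.05,.198)
a=.1475
th=0;old=None
for d in range(0,54,2):
    t=np.radians(d);x,z=-r*np.cos(p+t),r*np.sin(p+t)
    if old is not None: s=x-old[0];print(d,'dx %.4f dy %.4f dz %.4f'%(s*np.cos(a),s*np.sin(a),z-old[1]))
    old=(x,z)
E
```

```text
time: 17.77
ee_pos: [0.4263, -0.2309, 0.1563]
tcp_rot: [0.534, 0.461, 0.536, -0.463]
ft_force: [-6.2, -0.1, 5.7]
opening: 0.118
2 dx 0.0018 dy 0.0003 dz 0.0069
4 dx 0.0021 dy 0.0003 dz 0.0068
6 dx 0.0023 dy 0.0003 dz 0.0067
8 dx 0.0025 dy 0.0004 dz 0.0066
10 dx 0.0028 dy 0.0004 dz 0.0066
12 dx 0.0030 dy 0.0004 dz 0.0065
14 dx 0.0032 dy 0.0005 dz 0.0063
16 dx 0.0034 dy 0.0005 dz 0.0062
18 dx 0.0036 dy 0.0005 dz 0.0061
20 dx 0.0039 dy 0.0006 dz 0.0060
22 dx 0.0041 dy 0.0006 dz 0.0058
24 dx 0.0043 dy 0.0006 dz 0.0057
26 dx 0.0045 dy 0.0007 dz 0.0055
28 dx 0.0046 dy 0.0007 dz 0.0054
30 dx 0.0048 dy 0.0007 dz 0.0052
32 dx 0.0050 dy 0.0007 dz 0.0050
34 dx 0.0052 dy 0.0008 dz 0.0048
36 dx 0.0053 dy 0.0008 dz 0.0047
38 dx 0.0055 dy 0.0008 dz 0.0045
40 dx 0.0056 dy 0.0008 dz 0.0043
42 dx 0.0058 dy 0.0009 dz 0.0041
44 dx 0.0059 dy 0.0009 dz 0.0039
46 dx 0.0061 dy 0.0009 dz 0.0037
48 dx 0.0062 dy 0.0009 dz 0.0034
50 dx 0.0063 dy 0.0009 dz 0.0032
52 dx 0.0064 dy 0.0010 dz 0.0030
```

```bash
python3 -m jog '[[-0.001,0,0.002,0],[0.0013,0.0002,0.005,0],[0.002,0.0003,0.0068,0],[0.0023,0.0003,0.0067,0],[0.0025,0.0004,0.0066,0]]'
```

```text
time: 18.4
ee_pos: [0.4349, -0.2295, 0.1838]
tcp_rot: [0.535, 0.462, 0.536, -0.462]
ft_force: [-1.4, -2.0, -5.6]
opening: 0.112
```

```bash
python3 -m jog '[[0.0028,0.0004,0.0066,0],[0.003,0.0004,0.0065,0],[0.0032,0.0005,0.0063,0],[0.0034,0.0005,0.0062,0],[0.0036,0.0005,0.0061,0]]'; python3 - <<'E'
from station import bot
o=bot.get_obs();print(o['ft_force'],o['wrist_torque'],o['opening'],o['ee_pos'])
E
```

```text
time: 19.02
ee_pos: [0.4504, -0.2272, 0.2154]
tcp_rot: [0.535, 0.462, 0.536, -0.462]
ft_force: [-5.7, -1.8, -2.6]
opening: 0.115
[-5.71380823 -1.82495149 -2.59408794] [-0.4700003   1.65290194  0.01929744] 0.11531238687755525 [ 0.45037461 -0.22721557  0.21537868]
```

```bash
python3 -m jog '[[0.0037,0.0006,0.006,0],[0.004,0.0006,0.0058,0],[0.0043,0.0006,0.0057,0],[0.0045,0.0007,0.0055,0],[0.0046,0.0007,0.0054,0]]'
```

```text
time: 19.65
ee_pos: [0.4707, -0.2241, 0.244]
tcp_rot: [0.534, 0.461, 0.536, -0.463]
ft_force: [-8.9, -3.0, 1.8]
opening: 0.117
```

```bash
python3 -m jog '[[0.0048,0.0007,0.0052,0],[0.005,0.0007,0.005,0],[0.0052,0.0008,0.0048,0],[0.0053,0.0008,0.0047,0],[0.0045,0.0007,0.0035,0]]'; python3 - <<'E'
from geo import *
import cv2
o=bot.get_obs();print(o['ft_force'],o['wrist_torque'],o['opening'],o['ee_pos'])
a=.1475
d=o['ee_pos']-[.4263,-.2309,.1563];x=-.198+d[0]*np.cos(a)+d[1]*np.sin(a);z=.05+d[2]
print('deg',np.degrees(np.arctan2(z,-x)-np.arctan2(.05,.198)),'r',np.hypot(x,z),np.hypot(.198,.05))
for n in P: cv2.imwrite(f"pics/{n}9.png",bot.capture(n)[:,:,::-1])
im=cv2.imread("pics/scene9.png")[110:310,80:280];cv2.imwrite("pics/s9.png",cv2.resize(im,None,fx=3,fy=3,interpolation=cv2.INTER_CUBIC))
E
```

```text
time: 20.27
ee_pos: [0.4948, -0.2205, 0.2681]
tcp_rot: [0.534, 0.461, 0.536, -0.463]
ft_force: [-20.6, 0.1, 18.2]
opening: 0.111
[-20.5622   0.0864  18.2427] [0.0447 4.4929 0.0403] 0.11069854838227489 [ 0.4948 -0.2205  0.2681]
deg 37.31138461499171 r 0.20676298785377026 0.204215572373901
```

View pics/s9.png

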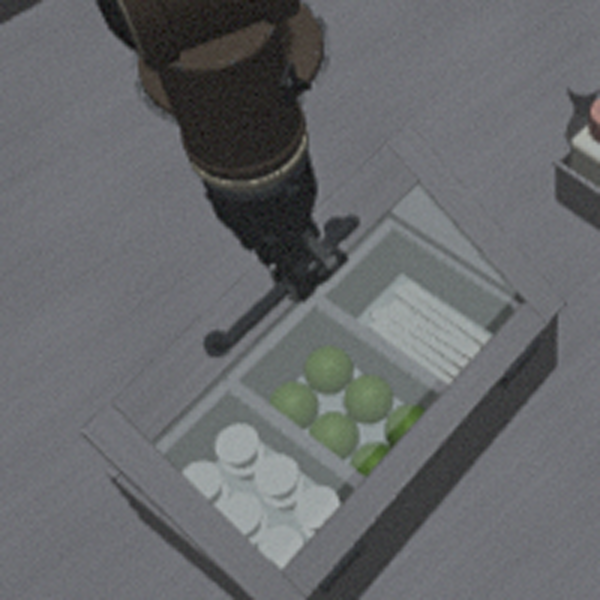

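```bash
python3 -m jog '[[-0.001,0,0.0008,0],[-0.001,0,0.0008,0],[-0.0005,0,0.0004,0],[0,0,0,0],[0,0,0,0]]'; python3 - <<'E'
from geo import *
o=bot.get_obs();print(o['ft_force'],o['wrist_torque'],o['opening'],o['ee_pos'])
a=.1475
p=np.array([[.4263,-.2309,.1563],[.4349,-.2295,.1838],[.4504,-.2272,.2154],[.4707,-.2241,.244],[.4948,-.2205,.2681],o['ee_pos']])
s=np.c_[(p[:,0]-.4263)*np.cos(a)+(p[:,1]+.2309)*np.sin(a),p[:,2]]
f=lambda v:np.hypot(s[:,0]-v[0],s[:,1]-v[1])-.2042
r=least_squares(f,[.198,.106]);print(r.x,f(r.x))
c=r.x; ph=np.degrees(np.arctan2(s[:,1]-c[1],c[0]-s[:,0]));print('ph',ph,'theta from ref',ph-np.degrees(np.arctan2(.05,.198)))
E
```

```text
time: 21.0
ee_pos: [0.4949, -0.2204, 0.2686]
tcp_rot: [0.536, 0.462, 0.535, -0.462]
ft_force: [0.3, -3.1, -5.1]
opening: 0.117
[ 0.2584 -3.0704 -5.1477] [-0.628   0.0078  0.0827] 0.11740409057673845 [ 0.4949 -0.2204  0.2686]
[0.1993 0.1106] [ 0.0003 -0.0001 -0.0003 -0.0002  0.      0.0003]
ph [12.9033 20.9994 30.9171 40.8206 50.4526 50.578 ] theta from ref [-1.2691  6.8271 16.7447 26.6482 36.2803 36.4056]
```

```bash
python3 - <<'E'
import numpy as np
ph=np.radians([50.58,51.6,53.4,55.4,57.4,59.4,61.1,62.4,63.2,63.5]);s=-.2042*np.cos(ph);z=.2042*np.sin(ph)
print(np.c_[np.diff(s)*.989,np.diff(s)*.147,np.diff(z)].round(4))
E
```

```text
[[0.0028 0.0004 0.0023]
 [0.005  0.0007 0.0039]
 [0.0057 0.0009 0.0041]
 [0.0059 0.0009 0.0039]
 [0.006  0.0009 0.0037]
 [0.0052 0.0008 0.003 ]
 [0.004  0.0006 0.0022]
 [0.0025 0.0004 0.0013]
 [0.0009 0.0001 0.0005]]
```

```bash
python3 -m jog '[[0.0028,0.0004,0.0023,0],[0.005,0.0007,0.0039,0],[0.0057,0.0009,0.0041,0],[0.0059,0.0009,0.0039,0],[0.004,0.0006,0.0026,0]]'
```

```text
time: 21.62
ee_pos: [0.5181, -0.2168, 0.2856]
tcp_rot: [0.535, 0.462, 0.536, -0.462]
ft_force: [-1.6, -2.8, -7.6]
opening: 0.114
```

```bash
python3 -m jog '[[0.004,0.0006,0.0024,0],[0.0045,0.0007,0.0025,0],[0.004,0.0006,0.0022,0],[0.0021,0.0003,0.001,0],[0,0,0,0]]'; python3 -m jog '[[0,0,0,0],[0,0,0,0],[0,0,0,0],[0,0,0,0],[0,0,0,0]]'; python3 - <<'E'
from geo import *
import cv2
o=bot.get_obs();print(o['time'],o['ft_force'],o['dq'],o['opening'],o['ee_pos'])
a=.1475;p=o['ee_pos']
s=(p[0]-.4263)*np.cos(a)+(p[1]+.2309)*np.sin(a)
print('ph',np.degrees(np.arctan2(p[2]-.1106,.1993-s)),np.hypot(p[2]-.1106,.1993-s))
for n,(x,y) in (('scene',(80,110)),('top',(240,100))):
    im=bot.capture(n)[:,:,::-1]; cv2.imwrite(f"pics/{n}10.png",im); cv2.imwrite(f"pics/{n}10c.png",cv2.resize(im[y:y+200,x:x+200],None,fx=3,fy=3,interpolation=cv2.INTER_CUBIC))
E
```

```text
time: 22.25
ee_pos: [0.5325, -0.2146, 0.2939]
tcp_rot: [0.535, 0.462, 0.535, -0.462]
ft_force: [-3.8, -2.8, -0.2]
opening: 0.119
time: 22.88
ee_pos: [0.5324, -0.2147, 0.2939]
tcp_rot: [0.535, 0.462, 0.535, -0.462]
ft_force: [-4.2, -3.0, -0.1]
opening: 0.115
22.875 [-4.2433 -2.9965 -0.1079] [-0.0006 -0.0009 -0.0008 -0.0007 -0.0015 -0.0005 -0.0003] 0.1149336820939133 [ 0.5324 -0.2147  0.2939]
ph 63.34784043720148 0.20508589988498835
```

View pics/scene10c.png

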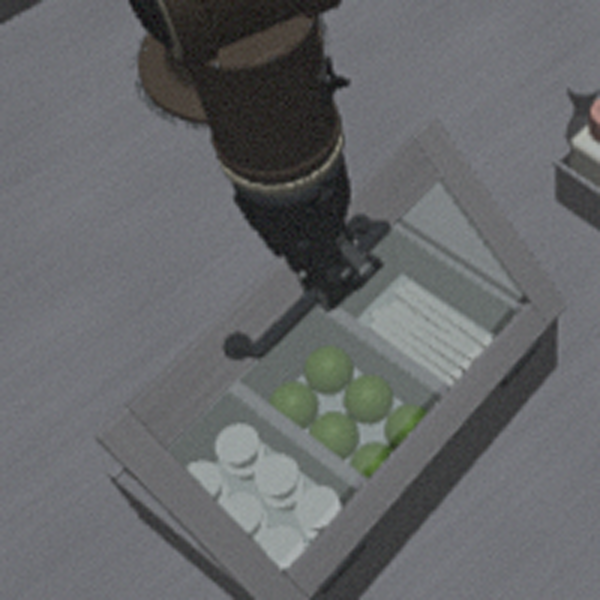

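View pics/top10c.png

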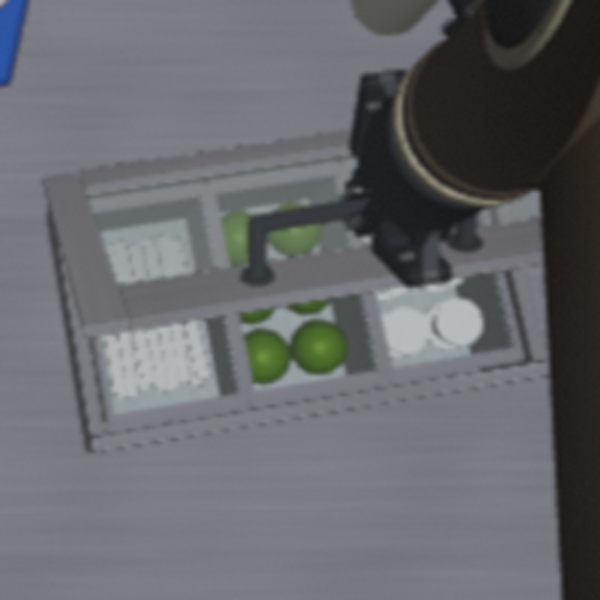

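View pics/scene10.png

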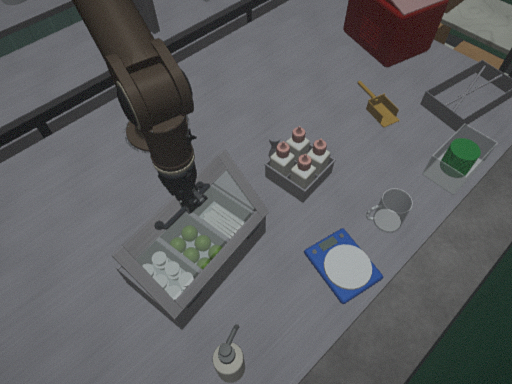

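```bash
python3 - <<'E'
from geo import *
C['s']=('scene',3,80,110);C['t']=('top',3,240,100)
# (along lid from hinge, y, normal above hinge axis)
obs=[(px('s',100,437),(.222,-.189,.006)),(px('s',437,120),(.222,.189,.006)),(px('t',86,328),(.222,.189,.006)),(px('s',562,307),(0,.189,.006)),(px('t',45,180),(0,.189,.006)),
(px('t',255,272),(.198,.0685,.011)),(px('s',250,338),(.198,-.07,.05)),(px('t',252,222),(.198,.0685,.050))]
def f(v,o=obs):
    c,s=np.cos(v[2]),np.sin(v[2]);ct,st=np.cos(v[3]),np.sin(v[3]);R=[]
    for (n,uv),(l,y,h) in o:
        a=-l*ct+h*st; z=.125+l*st+h*ct
        R.append(proj(n,[v[0]+c*a-s*y,v[1]+s*a+c*y,z])-uv)
    return np.concatenate(R)
for nm,o in(('all',obs),('scene',[x for x in obs if x[0][0]=='scene']),('top',[x for x in obs if x[0][0]=='top'])):
    r=least_squares(f,[.622,-.2,.147,.8],loss='soft_l1',kwargs={'o':o});print(nm,r.x,np.degrees(r.x[3]));print(f(r.x,o).reshape(-1,2).round(1).tolist())
E
```

```text
all [ 0.6232 -0.2003  0.1483  0.8619] 49.38371073681793
[[-1.9, -1.0], [-1.1, -1.8], [-1.0, 0.2], [1.1, -1.2], [-0.8, -1.2], [1.3, 0.3], [2.4, 3.4], [2.1, -0.4]]
scene [ 0.6256 -0.2021  0.1412  0.8489] 48.63615441117324
[[-2.5, -0.7], [-1.0, -0.8], [1.6, -0.1], [1.8, 4.0]]
top [ 0.6202 -0.1995  0.1468  0.877 ] 50.24762512656127
[[-1.7, 0.1], [-1.1, -0.1], [0.8, 0.4], [1.6, -0.5]]
```

```bash
python3 - <<'E'
from station import bot
o=bot.get_obs();print(o['time'],o['ft_force'],abs(o['dq']).max(),o['opening'])
print(bot.sign_off())
E
```

```text
22.975 [-4.05660813 -2.79023373 -0.55448369] 0.002039567584410085 0.11110772272242839
the job is handed in; nothing more can be done
None
```

I put the bottle upright in the caddy's empty compartment. Then I lifted the lid by its bar to about 50° and handed the job in at 23.0 s with the gripper still holding it. Sign-off reports no verdict, so I don't know the judged result.

**Bottle:** It touched the floor at about 13 N of wrist force. After release the pictures show it upright in its compartment, with its cap level with the other three. Those three and the jigger look unmoved.

**Lid angle:** The circle fitted to the arm's positions gives about 49–50°. Fits to the last pictures give 49.4° with both cameras together, 48.6° from the scene camera and 50.2° from the top camera.

**Final hold:** The arm is still (joint speeds below 0.003 rad/s), and the fingers are stopped on the bar at 11% opening. The wrist reads about 5 N. That force points mostly sideways rather than down, so a little sideways strain remains in the grip.

**What disagreed:**
- **Lift path:** At about 37° my planned path ran about 2 mm inside the bar's real arc, and the wrist force rose to about 27 N. I backed off 2–3 mm, refitted the arc and finished at about 8 N or less.
- **Cameras:** The two cameras differed by 4–7 mm along x. I used values between them, and the fits confirmed this was close enough.

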